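# Pack the sample case, stack the empty trays and snap the lid shut

### The job

First put the caliper that was left lying across the open sample case away, flat in the grey tool tray. Then move every vial from the two part-filled white bench trays into free cells of the case, upright, and stack both emptied trays squarely, one above the other, on the stack of empty trays; leave the vials that are already in the case. When all the vials are in, swing the case lid over and press it down until its catch snaps.

Things in the scene. Friction and masses are not known exactly. Their poses are not given: they have to be found in the camera images.
- case: grey sample case, lid open, fixed; base 122 (x) by 180 mm (y), rim 32 mm high, floor 4 mm, walls 4 mm. Partitions 3 mm thick, 27 mm high make 6 cells, 55 x 55 mm clear, centres at x = -0.029 (front row) or +0.029 (back row), y = -0.058, 0, +0.058; one vial a cell. Origin: centre of the underside; x from the front (catch side, towards the robot) to the hinge side, z up
- lid (a joint): hinge of the case lid, rad: 0 shut, 2.0 open stop; starts at 1.75 to 2.0. Stiff: the lid stays at any angle; 2 to 3 N at its front edge moves it. The lid is 122 x 180 mm, 36 mm deep, walls 3 mm; shut, its flat top is 68 mm above the bench. At about 0.07 rad it meets the spring catch; 10 to 20 N down near the middle of the front edge snaps it past; under 0.02 the catch holds it
- lid_hinge (a point): middle of the lid's hinge line, at case x = +0.061, y = 0, z = 0.032; the line runs along case y
- lid_edge (a point): middle of the outer front edge of the lid's top (shut: at case x = -0.061, z = 0.068; open: the upper edge, farthest from the robot, 0.13 to 0.15 m above the bench). Closed fingers placed behind it can push it towards the robot, then down
- catch_top (a point): tip of the black spring catch at the middle of the case's front wall, 26 mm wide; it stands 4 to 17 mm in front of that wall and up to 60 mm high; keep clear of it
- caliper: digital caliper, 210 mm long, lying flat across the case's two side walls over the front row of cells. Origin: in its underside; y along the beam towards the jaws, z up. The beam (16 mm wide, z 2 to 5 mm) covers x = 0.006 to 0.022, y = -0.105 to 0.105; the jaws reach to x = -0.031 near y = 0.08 to 0.104. 0.15 kg
- caliper_head (a point): centre of the underside of the caliper's display head, the best place to grip, close to the centre of mass: 34 mm wide along caliper x, 52 mm along y, 12 mm thick (z 0 to 12 mm). At the start its underside is 2 mm below the case's rim
- tool_tray: grey open tool tray, 170 mm (x) by 260 mm (y), walls 3 mm thick and 35 mm high, floor 2 mm; loose. Origin: centre of the underside. A screwdriver lies in it along y, over x = +0.03 and more; the rest of its floor is free
- tray_stack: two empty white bench trays, stacked and fixed to one another, loose on the bench; 60 mm (x) by 120 mm (y), rim 56 mm high. Origin: centre of the underside. The next tray, set on squarely, either way round, drops its foot inside the rim; its origin is then 52 mm above this origin
- tray_a: white stackable bench tray, 60 mm (x) by 120 mm (y), rim 30 mm high, walls 3 mm, 0.09 kg; 2 cells, floor 7 mm up, centres y = +-0.0295, for vial_1 and vial_2 (may be empty). Foot 47 x 107 mm, 4 mm high, has 3.5 mm play each side inside the rim of a tray below, whose origin is then 26 mm lower. Origin: centre of the underside. Grip it across its 60 mm width
- tray_b: white stackable bench tray, 60 mm (x) by 120 mm (y), rim 30 mm high, walls 3 mm, 0.09 kg; 2 cells, floor 7 mm up, centres y = +-0.0295, for vial_3 and vial_4 (may be empty). Foot 47 x 107 mm, 4 mm high, has 3.5 mm play each side inside the rim of a tray below, whose origin is then 26 mm lower. Origin: centre of the underside. Grip it across its 60 mm width
- vial_1: sample vial to be packed (None if absent): amber glass, white screw cap, 30 mm across, 56 mm tall, 0.045 kg, standing in its bench tray. Origin: centre of the underside, z up through the cap
- vial_2: sample vial to be packed (None if absent): amber glass, white screw cap, 30 mm across, 56 mm tall, 0.045 kg, standing in its bench tray. Origin: centre of the underside, z up through the cap
- vial_3: sample vial to be packed (None if absent): amber glass, white screw cap, 30 mm across, 56 mm tall, 0.045 kg, standing in its bench tray. Origin: centre of the underside, z up through the cap
- vial_4: sample vial to be packed (None if absent): amber glass, white screw cap, 30 mm across, 56 mm tall, 0.045 kg, standing in its bench tray. Origin: centre of the underside, z up through the cap
- packed_1: the same kind of vial (None if absent), already standing in a cell of the case's back row; leave it there. Origin: centre of the underside
- packed_2: the same kind of vial (None if absent), already standing in a cell of the case's back row; leave it there. Origin: centre of the underside
- packed_3: the same kind of vial (None if absent), already standing in a cell of the case's back row; leave it there. Origin: centre of the underside
Things that resemble listed ones, but are neither listed nor needed, are in the scene too. There is more than one size of the caliper; the job needs the larger.

How it is judged:
On the way, in this order (a step that is already met when the one before it is completed fails the run):
1. the caliper lies flat in the tool tray (x of caliper_head in the frame of tool_tray between -0.075 and 0.075 m and y of caliper_head in the frame of tool_tray between -0.115 and 0.115 m and z of caliper_head in the frame of tool_tray between -0.003 and 0.012 m and angle between caliper's own z axis and vertical below 0.05 rad), for 0.2 s.
2. every vial stands upright in the case, with the lid still open (x of vial_1 in the frame of case between -0.05 and 0.05 m and y of vial_1 in the frame of case between -0.08 and 0.08 m and z of vial_1 in the frame of case between 0.001 and 0.008 m and angle between each of vial_1, vial_2, vial_3, vial_4, packed_1, packed_2, packed_3's own z axis and vertical below 0.12 rad and x of vial_2 in the frame of case between -0.05 and 0.05 m and y of vial_2 in the frame of case between -0.08 and 0.08 m and z of vial_2 in the frame of case between 0.001 and 0.008 m and x of vial_3 in the frame of case between -0.05 and 0.05 m and y of vial_3 in the frame of case between -0.08 and 0.08 m and z of vial_3 in the frame of case between 0.001 and 0.008 m and x of vial_4 in the frame of case between -0.05 and 0.05 m and y of vial_4 in the frame of case between -0.08 and 0.08 m and z of vial_4 in the frame of case between 0.001 and 0.008 m and x of packed_1 in the frame of case between -0.05 and 0.05 m and y of packed_1 in the frame of case between -0.08 and 0.08 m and z of packed_1 in the frame of case between 0.001 and 0.008 m and x of packed_2 in the frame of case between -0.05 and 0.05 m and y of packed_2 in the frame of case between -0.08 and 0.08 m and z of packed_2 in the frame of case between 0.001 and 0.008 m and x of packed_3 in the frame of case between -0.05 and 0.05 m and y of packed_3 in the frame of case between -0.08 and 0.08 m and z of packed_3 in the frame of case between 0.001 and 0.008 m and value of joint lid above 0.3 rad), for 0.2 s.
3. the lid is pressed shut past its catch (value of joint lid below 0.025 rad), for 0.2 s.
At the end, for the whole second after the job is handed in: All vials upright (7 degrees) on a cell floor of the case; lid shut past its catch (under 0.025 rad); caliper flat on the tool tray's floor; both bench trays nested one above the other on the stack (9 mm sideways and 3 mm in height per tray, 6 degrees); all released and at rest (all of step 1 and x of vial_1 in the frame of case between -0.05 and 0.05 m and y of vial_1 in the frame of case between -0.08 and 0.08 m and z of vial_1 in the frame of case between 0.001 and 0.008 m and angle between each of vial_1, vial_2, vial_3, vial_4, packed_1, packed_2, packed_3's own z axis and vertical below 0.12 rad and x of vial_2 in the frame of case between -0.05 and 0.05 m and y of vial_2 in the frame of case between -0.08 and 0.08 m and z of vial_2 in the frame of case between 0.001 and 0.008 m and x of vial_3 in the frame of case between -0.05 and 0.05 m and y of vial_3 in the frame of case between -0.08 and 0.08 m and z of vial_3 in the frame of case between 0.001 and 0.008 m and x of vial_4 in the frame of case between -0.05 and 0.05 m and y of vial_4 in the frame of case between -0.08 and 0.08 m and z of vial_4 in the frame of case between 0.001 and 0.008 m and x of packed_1 in the frame of case between -0.05 and 0.05 m and y of packed_1 in the frame of case between -0.08 and 0.08 m and z of packed_1 in the frame of case between 0.001 and 0.008 m and x of packed_2 in the frame of case between -0.05 and 0.05 m and y of packed_2 in the frame of case between -0.08 and 0.08 m and z of packed_2 in the frame of case between 0.001 and 0.008 m and x of packed_3 in the frame of case between -0.05 and 0.05 m and y of packed_3 in the frame of case between -0.08 and 0.08 m and z of packed_3 in the frame of case between 0.001 and 0.008 m and ((z of tray_a in the frame of tray_stack between 0.049 and 0.055 m and horizontal distance between tray_a and tray_stack below 0.009 m and angle between the y axis of tray_a and the y axis of tray_stack, either way round below 0.1 rad and angle between the z axis of tray_a and the z axis of tray_stack, either way round below 0.05 rad and z of tray_b in the frame of tray_a between 0.023 and 0.029 m and horizontal distance between tray_b and tray_a below 0.009 m and angle between the y axis of tray_b and the y axis of tray_a, either way round below 0.1 rad and angle between the z axis of tray_b and the z axis of tray_a, either way round below 0.05 rad) or (z of tray_b in the frame of tray_stack between 0.049 and 0.055 m and horizontal distance between tray_b and tray_stack below 0.009 m and angle between the y axis of tray_b and the y axis of tray_stack, either way round below 0.1 rad and angle between the z axis of tray_b and the z axis of tray_stack, either way round below 0.05 rad and z of tray_a in the frame of tray_b between 0.023 and 0.029 m and horizontal distance between tray_a and tray_b below 0.009 m and angle between the y axis of tray_a and the y axis of tray_b, either way round below 0.1 rad and angle between the z axis of tray_a and the z axis of tray_b, either way round below 0.05 rad)) and value of joint lid below 0.025 rad and linear speed of each of vial_1, vial_2, vial_3, vial_4, tray_a, tray_b, tray_stack, caliper below 0.02 m/s); the robot touches nothing.
It fails at once if a vial that was already in the case is taken out (z of any of packed_1, packed_2, packed_3 in the frame of case above 0.045 m).
Of vial_1, vial_2, vial_3, vial_4 only 2 to 4 are there at a start; the rules pass over those that are not, and their reading is None.
Of packed_1, packed_2, packed_3 only 1 to 2 are there at a start; the rules pass over those that are not, and their reading is None.
At some moment in a run one of tool_tray, tray_stack, tray_a, tray_b may be knocked a few centimetres aside while the robot is not near it.
Once in a run the grip may slacken for a moment while it holds something.
It also fails if it takes over 210 s, if anything falls off the work surface, if the arm or the gripper's body presses on something with over 40 N, if the wrist force passes 120 N, or if a joint passes its speed limit or range.

### The arm

A 7-joint arm with a two-finger parallel gripper is mounted at the origin on a cart in front of the work surface, level with it; the furniture and walls round the work are solid. World frame = base frame: x ahead of the robot, y to its left, z up, the work surface at z = 0. Lengths are in m, angles in rad, forces in N, time in s.
With the tool pointing down it reaches from about 0.425 to 1.025 m from the base axis. Payload 9.4 kg.
Tool frame: the origin (TCP) lies at the very end of the fingers, on their centre line; the grasp point (between the pads) lies 19 mm behind it; z points along the fingers, y is the direction in which the jaws open and shut (so a half turn about z gives the same grasp; the last joint's range is limited). The gripper opens to 93 mm and grips with 3 to 60 N. Pads are 15 mm wide; open, the fingers measure 128 mm over their backs; the gripper's body (75 mm by 188 mm) begins 65 mm behind the grasp point.
Start: joints at [1.255, 0.599, -0.003, 1.599, 0.002, 0.943, -0.08], TCP at [0.171, -0.704, 0.219] pointing down, gripper open.
Joint ranges: [-2.57, 2.57], [-0.35, 1.97], [-1.29, 1.29], [0.11, 2.56], [-1.05, 4.19], [0.11, 1.86], [-2.63, 2.63]. Speed limits (rad/s): [2.22, 2.22, 3.01, 3.01, 3.14, 3.14, 3.14].

### API

Orientations are given as [roll, pitch, yaw] about the fixed x, y, z axes, in that order (R = Rz(yaw) Ry(pitch) Rx(roll)).
In Python, from bench import * gives the robot as it stands. The module is installed in compiled form; this text tells all that it offers.
- The arm moves only by the tool arm_command, never from a script. Its argument "steps" is a list of rows, each a list of 2 entries, a list of its own where there are three numbers: the shift along the world's x, y, z in mm, then the turn about the world's z in rad. A call has 1 to 8 rows; each row shifts and turns the commanded pose from where the row before left it; what a row does not reach is not made up. A row lasts 1/10 s, in which the tool goes at most 50 mm and 8.59 degrees, less where a joint would pass 70% of its speed; a pose out of reach is approached as far as the arm can. A call with a gripper value outside its range is refused whole. "fingers" is the opening, from 0 (shut) to 1 (fully open), set as the call begins (left out, the last holds). The fingers move at their own pace and stop on an object; "squeeze" is the grip in N (left out, the last holds). Time passes only in rows, so rows that do not move let the fingers close. It gives the time, the measured TCP pose, the force and the opening at its end, in the units of the state.
- sense(): the state, without advancing time (a new reading comes with each control period).
- snapshot(name): name is "scene" or "top"; returns the picture (400x640x3 uint8, red, green, blue); there is no depth.
- calibration(name): a dict with "K" (3x3 intrinsics, pixels), "pose" (4x4, takes a point from camera to world coordinates). Camera axes: x right, y up, looking along -z (the intrinsics and any distortion apply to the point x, -y, -z); pixel columns grow to the right and rows downward; lengths in m; the calibration is good to about 2 mm. A picture is of the moment at which its call begins. calibration takes no time and is no camera call.
- job_done(): hands the job in, once; it reports no verdict.
Trained networks look in the newest picture that a camera, given by its name, has taken for a name from the list of things; names that differ only in an ending like _2 or _b are one class to them, and where a whole thing is asked for, a point or a joint stands for the part that bears it (a point fixed in the world has none). Each returns a list of dicts, best first, with "p" (0 to 1); they miss things now and then, are a little off and sometimes report something else, mostly with a low value. They report only what shows in the picture. A call takes as long as a camera call. They do not tell look-alikes from the thing itself.
- spot_in(camera, label): "rect" ([centre column, centre row, width, height] in pixels, round what is visible of it).
- outline_of(camera, label): "region" (400x640 bool, what is visible of it) and "rect" ([centre column, centre row, width, height] in pixels, round what is visible of it).
The state is a dict: "clock": time; "joint_positions": joint angles; "joint_velocities": joint speeds; "effort": joint torques, N m; "ee_pos": TCP position; "eef_rot": TCP orientation; "wrist_force": force on the tool from outside, world axes, zero at the start; "ft_torque": the same for the moment, N m; "opening": finger opening in m.
Only numpy, scipy, OpenCV 4.12 (cv2) and the standard library are available. Lean on these libraries where they do the work, as an engineer would, in place of code of your own. Each camera call takes 0.05 s, during which the arm holds its last target. There are 200 camera calls.

## Working session

There is one attempt and no reset: what is moved stays moved. The work goes in short steps, Python scripts to look and compute and a tool call to move; the robot and the scene stay as the last step left them, time stands still between calls to the robot, and variables do not carry over. Pictures are saved under pics/ and viewed, about 12 in all and at most 16, crops included, and the job is handed in when it is done.

Besides the shell and the picture viewer there is one more tool, called after "Request:" as name(argument=value, ...) on one line, values as JSON. arm_command: Moves the arm, as the interface text tells. Its arguments: {"type":"object","properties":{"steps":{"type":"array","items":{"type":"array"}},"fingers":{"type":"number"},"squeeze":{"type":"number"}},"required":["steps"]}

```bash
mkdir -p pics
python3 - <<'E'
from bench import *
import cv2,numpy as np
np.set_printoptions(precision=4,suppress=True)
for n in("scene","top"):
    im=snapshot(n); cv2.imwrite(f"pics/{n}0.png",im[:,:,::-1]); c=calibration(n); print(n,c)
s=sense();print({k:s[k] for k in("clock","ee_pos","eef_rot","opening","wrist_force")})
E
```

```text
scene {'K': array([[404.058 ,   0.    , 323.2712],
       [  0.    , 404.058 , 202.6887],
       [  0.    ,   0.    ,   1.    ]]), 'pose': array([[-0.6694,  0.5424, -0.5076, -0.0143],
       [-0.7429, -0.487 ,  0.4593,  0.4429],
       [ 0.0019,  0.6846,  0.729 ,  0.8918],
       [ 0.    ,  0.    ,  0.    ,  1.    ]])}
top {'K': array([[444.0929,   0.    , 324.7674],
       [  0.    , 444.0929, 210.8489],
       [  0.    ,   0.    ,   1.    ]]), 'pose': array([[ 0.023 ,  0.9811, -0.192 ,  0.2901],
       [-0.9996,  0.0256,  0.011 , -0.063 ],
       [ 0.0157,  0.1916,  0.9813,  1.4086],
       [ 0.    ,  0.    ,  0.    ,  1.    ]])}
{'clock': 0.1, 'ee_pos': array([ 0.1713, -0.704 ,  0.2178]), 'eef_rot': array([-3.1401,  0.0001,  0.2388]), 'opening': 0.09347377401283942, 'wrist_force': array([0.1676, 0.2249, 0.3292])}
```

View pics/scene0.png

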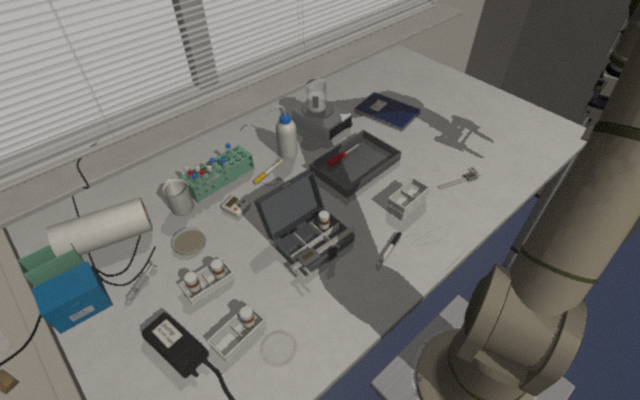

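View pics/top0.png

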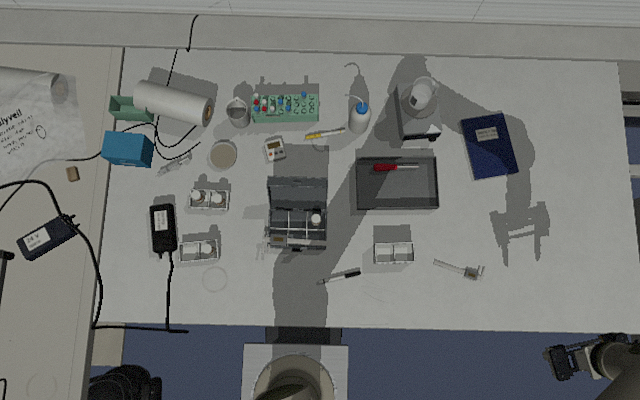

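Top view: case about (297,215), tool tray (397,183), stack (393,251), bench trays (209,199) and (199,249), caliper across the case front (290,241). Now I'll write helpers, run the networks and view a crop.

```bash
cat > h.py <<'E'
from bench import *
import cv2,numpy as np
np.set_printoptions(precision=4,suppress=True)
CAL={n:calibration(n) for n in("scene","top")}
def proj(n,P):
    c=CAL[n];T=np.linalg.inv(c["pose"]);p=np.atleast_2d(P)@T[:3,:3].T+T[:3,3]
    q=(p*[1,-1,-1])@c["K"].T; return q[:,:2]/q[:,2:]
def back(n,uv,z):
    c=CAL[n];d=np.linalg.inv(c["K"])@[uv[0],uv[1],1.];d=c["pose"][:3,:3]@(d*[1,-1,-1]);o=c["pose"][:3,3]
    return o+d*(z-o[2])/d[2]
def crop(n,im,x,y,w,h,k,name):
    a=cv2.resize(im[y:y+h,x:x+w,::-1],None,fx=k,fy=k,interpolation=cv2.INTER_CUBIC);cv2.imwrite("pics/"+name,a)
def box(x,y,yaw,pts):
    c,s=np.cos(yaw),np.sin(yaw);p=np.atleast_2d(pts).astype(float);q=p.copy();q[:,0]=x+c*p[:,0]-s*p[:,1];q[:,1]=y+s*p[:,0]+c*p[:,1];return q
def rectpts(hx,hy,z): return [[-hx,-hy,z],[hx,-hy,z],[hx,hy,z],[-hx,hy,z]]
E
python3 - <<'E'
from h import *
S={n:snapshot(n) for n in("scene","top")}
a=S["top"][150:275,145:460,::-1]
a=cv2.resize(a,(787,312),interpolation=cv2.INTER_CUBIC)
b=cv2.resize(S["scene"][150:350,170:440,::-1],(378,280),interpolation=cv2.INTER_CUBIC)
b2=cv2.resize(S["scene"][170:280,255:365,::-1],(280,280),interpolation=cv2.INTER_CUBIC)
o=np.zeros((592,787,3),np.uint8);o[:312]=a;o[312:,:378]=b;o[312:,380:660]=b2
cv2.imwrite("pics/c1.png",o)
for l in("case","tool_tray","tray_a","tray_stack","caliper","caliper_head","vial_1"):
  for n in("top","scene"):
    for d in outline_of(n,l):
        if d["p"]<.3: continue
        m=d["region"].astype(np.uint8);r=cv2.minAreaRect(cv2.findNonZero(m))
        print(l,n,round(d["p"],2),np.round(d["rect"],1),[np.round(x,1) for x in r],back(n,r[0],0.03)[:2] )
E
```

```text
case top 0.75 [297.4 214.3  66.9  75.6] [array([296.5, 213.5]), array([75., 61.]), np.float64(90.0)] [0.5489 0.0105]
case top 0.65 [297.1 239.8  66.9  11.7] [array([295.5, 239.5]), array([11., 67.]), np.float64(90.0)] [0.4663 0.0107]
case scene 0.92 [305.5 222.6 100.3 106.1] [array([303.1, 223.5]), array([93.3, 72.1]), np.float64(56.7)] [ 0.5642 -0.0047]
tool_tray top 0.73 [397.8 186.3  83.4  56.2] [array([396.5, 182.5]), array([53., 83.]), np.float64(90.0)] [ 0.6585 -0.3067]
tool_tray scene 0.92 [352.9 163.8  95.5  64.8] [array([355.6, 160.9]), array([49.2, 82.3]), np.float64(54.2)] [ 0.654  -0.3027]
tray_a top 0.78 [198.6 250.9  45.8  20.2] [array([198.2, 250.6]), array([20.4, 40.9]), np.float64(84.8)] [0.4243 0.3102]
tray_a top 0.74 [211.2 198.6  41.7  21.6] [array([208.5, 199. ]), array([20., 39.]), np.float64(90.0)] [0.5884 0.2905]
tray_a scene 0.69 [235.4 335.4  60.5  51.1] [array([236.6, 331.6]), array([29.1, 58.5]), np.float64(46.3)] [0.4204 0.3114]
tray_a scene 0.62 [207.9 282.1  51.9  41.7] [array([207.7, 279.9]), array([25.2, 52.3]), np.float64(57.5)] [0.5822 0.2889]
tray_
[... 1032 characters left out ...]
4.1  12.8] [array([458.8, 179.2]), array([ 7.9, 40.5]), np.float64(71.6)] [ 0.3795 -0.479 ]
vial_1 top 0.69 [197.1 195.4  12.5  10.9] [array([197., 196.]), array([14.1,  9.9]), np.float64(45.0)] [0.5972 0.3275]
vial_1 top 0.43 [218.9 200.2  12.4   8.4] [array([218.5, 199. ]), array([12. ,  9.2]), np.float64(45.0)] [0.5892 0.2589]
vial_1 scene 0.75 [251.1 321.   15.8  22.7] [array([247.3, 317.8]), array([22.6, 13.3]), np.float64(76.0)] [0.4322 0.2742]
vial_1 scene 0.74 [216.8 270.6  16.3  22.5] [array([218.2, 268.8]), array([20.6, 12.6]), np.float64(71.6)] [0.593  0.2518]
vial_1 scene 0.67 [190.6 284.1  16.8  21.1] [array([192.8, 282.1]), array([22.4, 13. ]), np.float64(63.4)] [0.6012 0.3195]
```

View pics/c1.png

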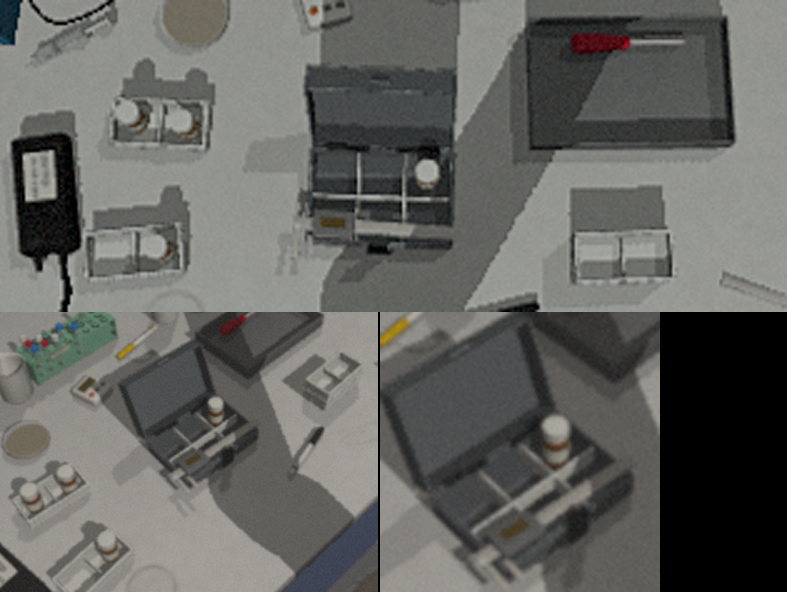

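```bash
cat >> h.py <<'E'
from scipy.optimize import minimize
def boxhull(n,x,y,yaw,hx,hy,z0,z1):
    return cv2.convexHull(proj(n,box(x,y,yaw,rectpts(hx,hy,z0)+rectpts(hx,hy,z1))).astype(np.float32))
def lidpts(t):
    P=[]
    for r in((0,0),(-.122,0),(-.122,.036),(0,.036)):
        for y in(-.09,.09): P.append([.061+r[0]*np.cos(t)+r[1]*np.sin(t),y,.032-r[0]*np.sin(t)+r[1]*np.cos(t)])
    return P
def render(n,hulls,k=4):
    m=np.zeros((400*k,640*k),np.uint8)
    for h in hulls: cv2.fillConvexPoly(m,np.round(((h+.5)*k-.5)*16).astype(np.int32),1,shift=4)
    return m
def near(n,l,uv,pmin=.2,rad=25):
    b=[d for d in outline_of(n,l) if d["p"]>pmin and np.hypot(*(np.array(d["rect"][:2])-uv))<rad]
    return max(b,key=lambda d:d["region"].sum())["region"] if b else None
def fit(masks,model,p0,sc,fill=True):
    M={}
    for n,m in masks.items():
        if m is None: continue
        m=m.astype(np.uint8)
        if fill:
            m=cv2.morphologyEx(m,cv2.MORPH_CLOSE,np.ones((9,9),np.uint8))
        M[n]=cv2.resize(m,None,fx=4,fy=4,interpolation=cv2.INTER_LINEAR)
    def f(q):
        e=0
        for n,m in M.items():
            r=render(n,model(n,np.array(p0)+q*sc)); e+=1-(m&r).sum()/(m|r).sum()
        return e/len(M)
    k=len(p0);s=np.vstack([np.zeros(k),np.eye(k)])
    r=minimize(f,np.zeros(k),method="Nelder-Mead",options=dict(initial_simplex=s,maxfev=250,xatol=.02,fatol=1e-4))
    return np.array(p0)+r.x*sc,r.fun
def traymodel(H=.03): return lambda n,p:[boxhull(n,p[0],p[1],p[2],.03,.06,.0,H)]
def casemodel(n,p):
    return [boxhull(n,*p[:3],.061,.09,0,.032),cv2.convexHull(proj(n,box(*p[:3],lidpts(p[3]))).astype(np.float32))]
def draw(n,im,lines,k,x,y,w,h):
    a=cv2.resize(im[y:y+h,x:x+w,::-1],None,fx=k,fy=k,interpolation=cv2.INTER_CUBIC)
    for P in lines:
        q=((proj(n,P)-[x,y]+.5)*k-.5); cv2.polylines(a,[np.round(q*16).astype(np.int32)],True,(0,255,0),1,cv2.LINE_AA,4)
    return a
E
cat > m1.py <<'E'
from h import *
import json
S={n:snapshot(n) for n in("scene","top")}
R={}
for nm,l,w0,mod,g in(("far","tray_a",(.588,.29),traymodel(),25),("near","tray_a",(.424,.31),traymodel(),25),("stack","tray_stack",(.433,-.297),traymodel(.056),25),
    ("tool","tool_tray",(.655,-.305),lambda n,p:[boxhull(n,*p,.085,.13,0,.035)],25),("case","case",(.51,.01),casemodel,40)):
    mk={n:near(n,l,proj(n,[w0[0]+(.03 if nm=="case" else 0),w0[1],.03])[0],.3,g) for n in("top","scene")}
    p0=[*w0,0]+([1.85] if nm=="case" else []);sc=[.01,.01,.06]+([.1] if nm=="case" else [])
    p,e=fit(mk,mod,p0,sc);each=[np.round(fit({n:mk[n]},mod,p0,sc)[0],3) for n in mk if mk[n] is not None]
    print(nm,p,round(e,3),each);R[nm]=p.tolist()
json.dump(R,open("poses.json","w"))
L=[]
for nm,hx,hy,H in(("far",.03,.06,.03),("near",.03,.06,.03),("stack",.03,.06,.056),("tool",.085,.13,.035),("case",.061,.09,.032)):
    L+=[box(*R[nm][:3],rectpts(hx,hy,H)),box(*R[nm][:3],rectpts(hx,hy,0))[:2]]
lp=box(*R["case"][:3],lidpts(R["case"][3]));L+=[lp[[0,2,3,1]],lp[[6,4,5,7]]]
a=draw("top",S["top"],L,2.5,145,155,315,120);b=draw("scene",S["scene"],L,1.5,170,130,270,190);b=cv2.resize(b,None,fx=1,fy=1)
o=np.zeros((600,790,3),np.uint8);o[:300,:787]=a[:300,:787];o[305:305+285,:405]=b[:285]
b2=draw("scene",S["scene"],L,3.2,255,165,115,90);o[305:305+288,415:415+368]=b2[:288,:368]
cv2.imwrite("pics/c2.png",o)
E
python3 m1.py
```

```text
far [ 0.5913  0.2894 -0.0031] 0.239 [array([ 0.591,  0.291, -0.008]), array([ 0.593,  0.287, -0.021])]
near [0.426  0.3109 0.1158] 0.226 [array([0.426, 0.313, 0.112]), array([0.428, 0.307, 0.106])]
stack [ 0.433  -0.2953  0.063 ] 0.084 [array([ 0.433, -0.295,  0.054]), array([ 0.434, -0.302,  0.094])]
tool [ 0.6624 -0.3091  0.0342] 0.047 [array([ 0.662, -0.308,  0.035]), array([ 0.663, -0.315,  0.042])]
case [ 0.5041  0.0059 -0.0045  1.9093] 0.128 [array([ 0.505,  0.009, -0.002,  1.911]), array([0.503, 0.002, 0.011, 1.943])]
```

View pics/c2.png

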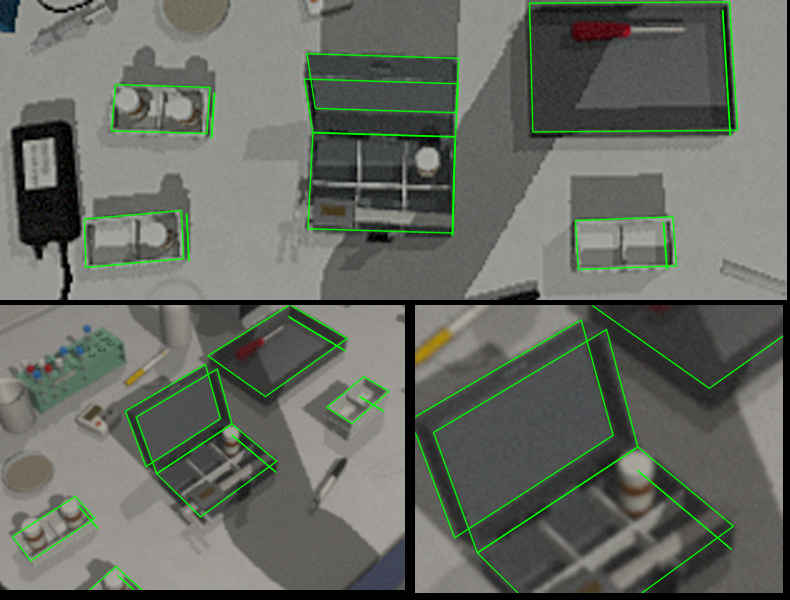

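Overlays fit the trays, case (lid about 1.91 rad) and tool tray; far tray holds two vials, near tray one, and one vial is packed in the back-right cell. Now the caliper, close up.

```bash
cat > m2.py <<'E'
from h import *
S={n:snapshot(n) for n in("scene","top")}
def cm(n,p,z=.030):
    f=lambda a,b,c,d,z0,z1:cv2.convexHull(proj(n,box(*p[:3],[[x,y,zz] for x in(a,b) for y in(c,d) for zz in(z+z0,z+z1)])).astype(np.float32))
    return [f(.006,.022,-.105,.105,.002,.005),f(-.031,.022,.082,.102,.001,.006),f(-.003,.031,p[3]-.026,p[3]+.026,0,.012)]
w=[.465,.015]
mk={n:near(n,"caliper",proj(n,[*w,.035])[0],.3,20) for n in("top","scene")}
print({n:m is not None for n,m in mk.items()})
p0=[.46,.01,0,.05]
p,e=fit(mk,cm,p0,[.01,.01,.06,.01],fill=False);print(p,e)
for n in mk:
    if mk[n] is not None: print(n,*fit({n:mk[n]},cm,p0,[.01,.01,.06,.01],fill=False))
f=lambda a,b,c,d,z:box(*p[:3],[[a,c,z],[b,c,z],[b,d,z],[a,d,z]])
L=[f(.006,.022,-.105,.105,.035),f(-.031,.022,.082,.102,.036),f(-.003,.031,p[3]-.026,p[3]+.026,.042)]
o=np.zeros((560,790,3),np.uint8)
for i,(n,x,y,ww,h,k) in enumerate((("top",250,205,98,60,4),("scene",280,215,90,70,4))):
    o[i*280:i*280+h*k,:ww*k]=draw(n,S[n],[],k,x,y,ww,h);o[i*280:i*280+h*k,395:395+ww*k]=draw(n,S[n],L,k,x,y,ww,h)
cv2.imwrite("pics/c3.png",o)
print(back("top",(278.2,239.8),.042))
E
python3 m2.py
```

```text
{'top': True, 'scene': True}
[ 0.4492  0.009  -0.0464  0.0561] 0.23387622426503202
top [ 0.4487  0.011  -0.049   0.057 ] 0.20613141815843072
scene [ 0.4497  0.0067 -0.0471  0.0548] 0.22136325852036576
[0.4625 0.0635 0.042 ]
```

View pics/c3.png

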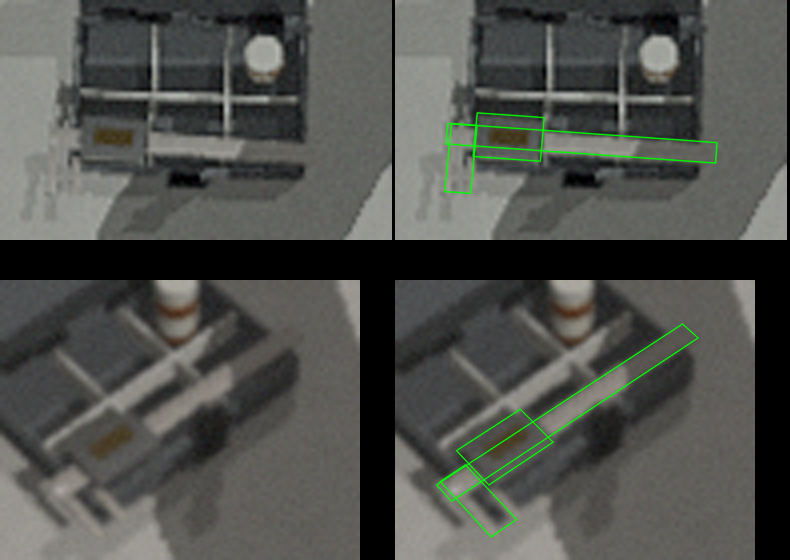

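Request:
arm_command(steps=[[[0,0,40],0.14],[[10,40,0],0.14],[[20,45,0],0.14],[[20,45,0],0.14],[[20,45,0],0.14],[[20,45,0],0.14],[[20,45,0],0.14],[[20,45,0],0.14]])

```text
clock: 2.5
ee_pos: [0.302, -0.3927, 0.259]
eef_rot: [3.141, 0.001, 1.364]
wrist_force: [0.7, -0.2, -1.0]
opening: 0.0931
```

Overlay agrees with the caliper: head centre near top pixel (278.5,240), world about (0.465, 0.064), yaw −0.046. Move above it.

Request:
arm_command(steps=[[[30,40,0],0.08],[[35,35,0],0.08],[[35,35,0],0],[[30,40,0],0],[[10,48,0],0],[[10,48,0],0],[[10,48,0],0],[[0,48,0],0]])

```text
clock: 3.3
ee_pos: [0.4626, -0.0503, 0.259]
eef_rot: [3.14, -0.0, 1.519]
wrist_force: [1.1, 0.4, 0.8]
opening: 0.0926
```

Request:
arm_command(steps=[[[3,40,-10],0],[[0,40,-20],0],[[0,33,-40],0],[[0,0,-40],0],[[0,0,0],0]])

```text
clock: 3.8
ee_pos: [0.4622, 0.0599, 0.1469]
eef_rot: [-3.135, 0.001, 1.522]
wrist_force: [-1.3, 0.1, 1.4]
opening: 0.0932
```

```bash
cat > look.py <<'E'
from h import *
import sys
def look(name,k=4,r=(70,55),pts=None):
    s=sense();p=s["ee_pos"];y=s["eef_rot"][2];o=np.zeros((r[1]*k*1,r[0]*k*2+6,3),np.uint8)
    for i,n in enumerate(("top","scene")):
        im=snapshot(n);c=proj(n,p if pts is None else pts)[0].astype(int)-np.array(r)//2;c=np.clip(c,0,[640-r[0],400-r[1]])
        d=np.array([-np.sin(y),np.cos(y),0])*.0465
        L=[[p+d,p-d]]
        o[:,i*(r[0]*k+6):i*(r[0]*k+6)+r[0]*k]=draw(n,im,L,k,*c,*r)
        print(n,"origin",c)
    print(p,s["eef_rot"],s["clock"],s["opening"]);cv2.imwrite("pics/"+name,o)
E
python3 -c "
from look import *
look('d1.png',4,(95,85))"
```

```text
top origin [229 193]
scene origin [261 188]
[0.4622 0.0599 0.1469] [-3.135   0.0012  1.5218] 3.8 0.09316716604667329
```

View pics/d1.png

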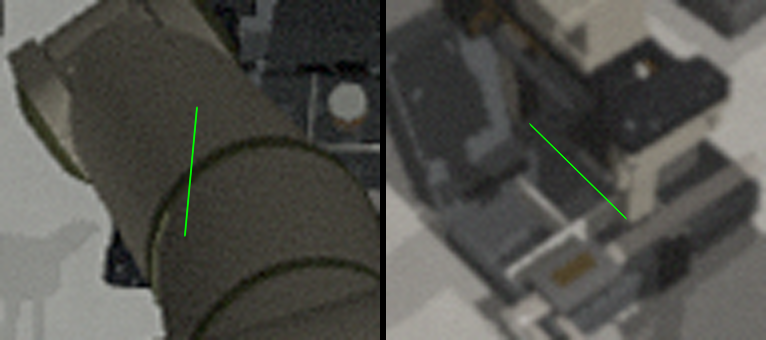

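Scene view: the drawn jaw line meets the near finger's tip (about (628,217) in the crop), so arm and scene camera agree to ~2 mm; the head is under the tool. Descend and grip.

Request:
arm_command(steps=[[[1,1,-30],0],[[1,1,-30],0],[[1,0,-25],0],[[0,0,-15],0],[[0,0,-8],0],[[0,0,-4],0],[[0,0,0],0]])

```text
clock: 4.6
ee_pos: [0.4683, 0.061, 0.0389]
eef_rot: [3.14, 0.0, 1.518]
wrist_force: [0.8, 0.8, 0.6]
opening: 0.0931
```

Request:
arm_command(steps=[[[0,0,0],0],[[0,0,0],0]])

```text
clock: 4.8
ee_pos: [0.4679, 0.0613, 0.0389]
eef_rot: [3.14, -0.0, 1.518]
wrist_force: [-0.3, -0.3, 0.2]
opening: 0.093
```

Request:
arm_command(steps=[[[-2,0,-2],0],[[0,0,-3],0],[[0,0,0],0]])

```text
clock: 5.1
ee_pos: [0.4653, 0.0613, 0.0328]
eef_rot: [-3.141, 0.0, 1.519]
wrist_force: [-0.3, -0.3, 0.8]
opening: 0.0926
```

Request:
arm_command(steps=[[[0,0,0],0],[[0,0,0],0],[[0,0,0],0],[[0,0,0],0],[[0,0,0],0],[[0,0,0],0],[[0,0,0],0]], fingers=0, squeeze=40)

```text
clock: 5.8
ee_pos: [0.4655, 0.0614, 0.0331]
eef_rot: [3.142, 0.0, 1.519]
wrist_force: [-1.2, -1.5, 1.1]
opening: 0.0418
```

Request:
arm_command(steps=[[[0,0,0],0],[[0,0,0],0],[[0,0,0],0]])

```text
clock: 6.1
ee_pos: [0.4654, 0.0614, 0.0331]
eef_rot: [-3.141, 0.0, 1.519]
wrist_force: [-0.7, 0.5, 0.6]
opening: 0.0341
```

Request:
arm_command(steps=[[[0,0,10],0],[[0,0,20],0],[[0,0,30],0],[[0,0,40],0],[[0,-15,40],0],[[0,-30,10],0.02],[[15,-40,0],0.02],[[20,-40,0],0.02]])

```text
clock: 6.9
ee_pos: [0.5, -0.0649, 0.1847]
eef_rot: [3.14, 0.001, 1.581]
wrist_force: [0.7, 0.6, -1.5]
opening: 0.0335
```

Request:
arm_command(steps=[[[25,-40,0],0.02],[[25,-40,0],0],[[25,-40,0],0],[[25,-35,0],0],[[25,-30,0],0],[[15,-8,0],0],[[0,0,0],0]])

```text
clock: 7.6
ee_pos: [0.6413, -0.2584, 0.183]
eef_rot: [3.141, -0.001, 1.596]
wrist_force: [-0.5, 0.2, -1.7]
opening: 0.0334
```

Check grip and the tray before lowering.

```bash
cat > m3.py <<'E'
from look import *
snapshot("top");snapshot("scene")
for nm,l,w0,mod in(("tool","tool_tray",(.662,-.309,.034),lambda n,p:[boxhull(n,*p,.085,.13,0,.035)]),):
    mk={"top":near("top",l,proj("top",[*w0[:2],.03])[0],.2,40)}
    print(nm,[np.round(fit({n:mk[n]},mod,w0,[.01,.01,.06]),3) if 0 else fit({n:mk[n]},mod,w0,[.01,.01,.06]) for n in mk if mk[n] is not None])
look('d2.png',4,(98,90),pts=[.65,-.27,.12])
E
python3 m3.py
```

```text
tool [(array([ 0.6607, -0.2891,  0.0191]), np.float64(0.6500721704921745))]
top origin [340 132]
scene origin [301  98]
[ 0.6395 -0.2555  0.1832] [-3.1407 -0.0008  1.5999] 7.75 0.0332380280067549
```

View pics/d2.png

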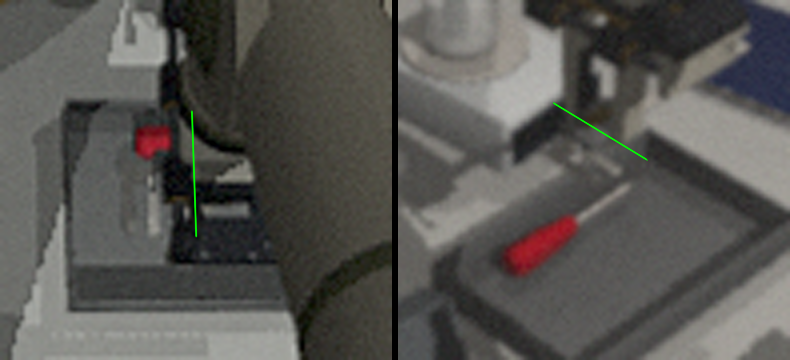

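Top view: tray edges still at their first pixels (left col ~357, near edge row ~208), so it has not moved; caliper still held (33 mm). Lower.

Request:
arm_command(steps=[[[0,0,-40],0],[[0,0,-40],0],[[0,0,-40],0],[[0,0,-25],0],[[0,0,-15],0],[[0,0,-8],0],[[0,0,0],0],[[0,0,0],0]])

```text
clock: 8.65
ee_pos: [0.6413, -0.2566, 0.0164]
eef_rot: [3.14, 0.001, 1.599]
wrist_force: [-0.3, 0.9, -1.2]
opening: 0.0331
```

Request:
arm_command(steps=[[[0,0,-3],0],[[0,0,-3],0],[[0,0,0],0]])

```text
clock: 8.95
ee_pos: [0.6404, -0.2568, 0.0092]
eef_rot: [3.141, 0.0, 1.599]
wrist_force: [-0.5, -0.1, -1.8]
opening: 0.0336
```

Request:
arm_command(steps=[[[0,0,-2],0],[[0,0,-1],0],[[0,0,-1],0],[[0,0,0],0]])

```text
clock: 9.35
ee_pos: [0.6405, -0.2566, 0.0054]
eef_rot: [-3.142, 0.0, 1.599]
wrist_force: [-0.8, 0.5, 4.0]
opening: 0.0331
```

Request:
arm_command(steps=[[[0,0,0],0],[[0,0,0],0],[[0,0,0],0],[[0,0,0],0]], fingers=0.52)

```text
clock: 9.75
ee_pos: [0.6405, -0.2566, 0.005]
eef_rot: [-3.142, 0.0, 1.599]
wrist_force: [0.7, -0.1, -1.1]
opening: 0.0482
```

Request:
arm_command(steps=[[[0,0,10],0],[[0,0,30],0],[[0,0,40],0],[[0,0,40],0],[[0,0,40],0],[[-20,30,10],-0.14],[[-20,45,0],-0.14],[[0,45,0],-0.14]])

```text
clock: 10.55
ee_pos: [0.5981, -0.1367, 0.1764]
eef_rot: [3.141, 0.001, 1.17]
wrist_force: [0.9, 0.6, 0.2]
opening: 0.0482
```

```bash
cat >> h.py <<'E'
def cylmodel(z0,R=.015,H=.056):
    a=np.linspace(0,2*np.pi,24,endpoint=False);c=np.c_[R*np.cos(a),R*np.sin(a)]
    def f(n,p):
        P=np.vstack([np.c_[c+p[:2],np.full(24,z)] for z in(z0,z0+H)])
        return [cv2.convexHull(proj(n,P).astype(np.float32))]
    return f
def cylvis(z0): return cylmodel(z0+.023,.0145,.033)
E
cat > m4.py <<'E'
from h import *
S={n:snapshot(n) for n in("scene","top")}
for w,z in(((.592,.3175),.007),((.592,.2585),.007),((.429,.281),.007)):
    for n in("top","scene"):
        m=near(n,"vial_1",proj(n,[*w,.045])[0],.15,9)
        if m is None: print(w,n,None);continue
        print(w,n,[fit({n:m},f(z),w,[.006,.006]) for f in (cylmodel,cylvis)],m.sum())
crop("top",S["top"],340,140,110,80,4,"d3.png")
E
python3 m4.py
```

```text
(0.592, 0.3175) top [(array([0.5977, 0.3246]), np.float64(0.09935602575896962)), (array([0.5945, 0.3211]), np.float64(0.1774913237481408))] 128
(0.592, 0.3175) scene [(array([0.5963, 0.3198]), np.float64(0.06953498478922204)), (array([0.586 , 0.3219]), np.float64(0.24190957080560016))] 276
(0.592, 0.2585) top None
(0.592, 0.2585) scene [(array([0.5909, 0.2522]), np.float64(0.20308788598574823)), (array([0.58  , 0.2551]), np.float64(0.19057029926595148))] 214
(0.429, 0.281) top None
(0.429, 0.281) scene [(array([0.4314, 0.273 ]), np.float64(0.05604780548114563)), (array([0.4212, 0.2769]), np.float64(0.2569020021074816))] 301
```

View pics/d3.png

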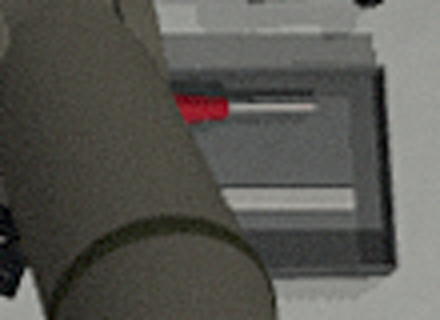

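Request:
arm_command(steps=[[[0,45,20],-0.14],[[0,45,0],-0.14],[[0,45,0],-0.14],[[0,48,0],-0.14],[[0,48,0],-0.14],[[0,48,0],-0.14],[[0,45,0],-0.14],[[0,40,0],-0.14]])

```text
clock: 11.75
ee_pos: [0.6008, 0.2287, 0.1948]
eef_rot: [-3.141, 0.0, 0.053]
wrist_force: [-0.5, -0.2, 0.6]
opening: 0.0488
```

Caliper's beam shows flat on the tray floor (crop (290,198)), inside the walls. Now the first vial.

Request:
arm_command(steps=[[[-3,45,0],-0.05],[[-2,46,-10],0],[[0,0,-40],0],[[0,0,-35],0],[[0,0,-30],0],[[0,0,-20],0],[[0,0,-12],0],[[0,0,0],0]])

```text
clock: 12.55
ee_pos: [0.5953, 0.3171, 0.0463]
eef_rot: [3.14, 0.002, 0.008]
wrist_force: [0.2, -0.2, 0.0]
opening: 0.0483
```

Request:
arm_command(steps=[[[0,0,-5],0],[[0,0,0],0]])

```text
clock: 12.75
ee_pos: [0.596, 0.3184, 0.0436]
eef_rot: [-3.141, -0.001, 0.008]
wrist_force: [-1.1, 0.8, 0.4]
opening: 0.0485
```

Request:
arm_command(steps=[[[0,0,-3],0],[[0,0,0],0]])

```text
clock: 12.95
ee_pos: [0.5957, 0.3185, 0.0405]
eef_rot: [-3.141, -0.001, 0.009]
wrist_force: [-0.6, -0.4, 0.6]
opening: 0.0486
```

Request:
arm_command(steps=[[[0,0,0],0],[[0,0,0],0],[[0,0,0],0],[[0,0,0],0],[[0,0,0],0],[[0,0,0],0]], fingers=0, squeeze=25)

```text
clock: 13.55
ee_pos: [0.5956, 0.3186, 0.0402]
eef_rot: [-3.141, -0.0, 0.009]
wrist_force: [-0.3, -0.3, 2.0]
opening: 0.03
```

Request:
arm_command(steps=[[[0,0,15],0],[[0,0,30],0],[[0,0,30],0],[[0,0,40],0],[[0,0,40],0],[[0,-10,15],0],[[-20,-30,0],0],[[-25,-40,0],0]])

```text
clock: 14.35
ee_pos: [0.5503, 0.2385, 0.2107]
eef_rot: [-3.141, -0.001, 0.01]
wrist_force: [-0.3, -0.2, -1.0]
opening: 0.0297
```

Request:
arm_command(steps=[[[-30,-45,0],0],[[-25,-45,0],0],[[-15,-45,0],0],[[-5,-45,0],0],[[0,-45,0],0],[[0,-45,-10],0],[[0,-21,-30],0],[[0,0,-30],0]])

```text
clock: 15.15
ee_pos: [0.478, -0.0522, 0.1401]
eef_rot: [3.14, -0.002, 0.003]
wrist_force: [0.4, 0.6, -1.7]
opening: 0.0297
```

Request:
arm_command(steps=[[[0,0,-30],0],[[0,0,-20],0],[[0,0,0],0]])

```text
clock: 15.45
ee_pos: [0.4766, -0.0483, 0.0882]
eef_rot: [3.141, 0.005, 0.008]
wrist_force: [-0.0, -0.1, -0.4]
opening: 0.0299
```

```bash
python3 -c "
from look import *
look('e1.png',4,(95,90))"
```

```text
top origin [267 189]
scene origin [289 174]
[ 0.4766 -0.0483  0.0882] [3.1415 0.0047 0.0084] 15.45 0.02991036674521974
```

View pics/e1.png

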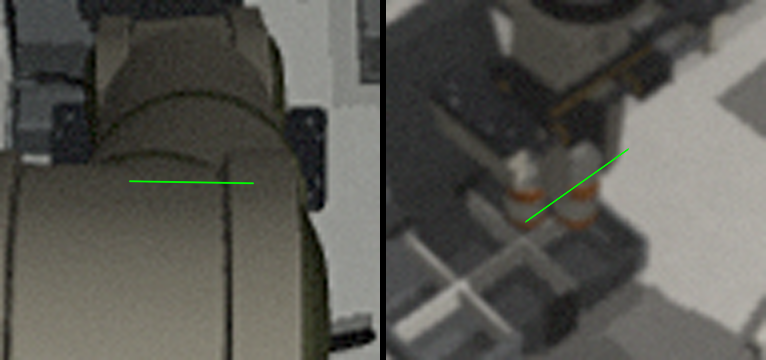

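Vial hangs (scene crop (577,200)) above the front-right cell, next to the packed one at (525,195). Lower it.

Request:
arm_command(steps=[[[-1,-3,-20],0],[[0,-2,-15],0],[[0,0,-8],0],[[0,0,-3],0],[[0,0,0],0]])

```text
clock: 16.05
ee_pos: [0.4777, -0.0528, 0.0445]
eef_rot: [-3.142, -0.0, 0.009]
wrist_force: [0.3, -0.5, -0.6]
opening: 0.03
```

Request:
arm_command(steps=[[[0,0,-1],0],[[0,0,-1],0],[[0,0,0],0]])

```text
clock: 16.35
ee_pos: [0.4776, -0.0529, 0.0423]
eef_rot: [3.142, -0.0, 0.009]
wrist_force: [-0.1, 0.4, -0.9]
opening: 0.03
```

Request:
arm_command(steps=[[[0,0,-2],0],[[0,0,-2],0],[[0,0,-1],0],[[0,0,0],0]])

```text
clock: 16.75
ee_pos: [0.4775, -0.0527, 0.037]
eef_rot: [-3.141, -0.0, 0.009]
wrist_force: [-0.7, 1.4, 0.5]
opening: 0.0298
```

Request:
arm_command(steps=[[[0,0,0],0],[[0,0,0],0],[[0,0,0],0]], fingers=0.43)

```text
clock: 17.05
ee_pos: [0.4774, -0.053, 0.037]
eef_rot: [3.142, 0.0, 0.009]
wrist_force: [0.2, -0.7, -0.2]
opening: 0.0395
```

Request:
arm_command(steps=[[[0,0,10],0],[[0,0,25],0],[[0,0,35],0],[[0,0,45],0],[[0,20,40],0],[[0,40,10],0],[[10,45,0],0],[[15,45,0],0]])

```text
clock: 17.85
ee_pos: [0.5022, 0.0981, 0.2039]
eef_rot: [-3.141, -0.002, 0.007]
wrist_force: [1.8, -1.1, 0.3]
opening: 0.0395
```

Request:
arm_command(steps=[[[20,45,0],0],[[25,45,0],0],[[25,45,0],0],[[18,19,0],0],[[0,0,-40],0],[[0,0,0],0]], fingers=0.52)

```text
clock: 18.45
ee_pos: [0.5865, 0.248, 0.1587]
eef_rot: [3.139, 0.006, 0.01]
wrist_force: [-0.6, -0.9, -0.2]
opening: 0.0482
```

```bash
cat > m5.py <<'E'
from h import *
S={n:snapshot(n) for n in("scene","top")}
for n in("top","scene"):
    for d in outline_of(n,"vial_1"):
        if d["p"]<.15: continue
        c=d["rect"][:2];w=back(n,c,.035)[:2];p,e=fit({n:d["region"]},cylmodel(.007 if w[1]>.15 else .004),w,[.006,.006]);print(n,round(d["p"],2),np.round(c),p,round(e,2))
print(sense()["ee_pos"])
E
python3 m5.py
```

```text
top 0.55 [220. 200.] [0.5837 0.2546] 0.3
scene 0.73 [250. 318.] [0.4312 0.274 ] 0.08
scene 0.56 [219. 270.] [0.5872 0.2532] 0.08
scene 0.49 [335. 232.] [ 0.4795 -0.0516] 0.28
[0.5893 0.2479 0.1638]
```

Request:
arm_command(steps=[[[0,5,-30],0],[[0,0,-35],0],[[0,0,-30],0],[[0,0,-15],0],[[0,0,-8],0],[[0,0,0],0],[[0,0,0],0]])

```text
clock: 19.35
ee_pos: [0.5898, 0.2537, 0.0454]
eef_rot: [-3.141, -0.002, 0.009]
wrist_force: [0.1, 0.5, -0.1]
opening: 0.0483
```

Request:
arm_command(steps=[[[0,0,-3],0],[[-1,0,-2],0],[[0,0,0],0]])

```text
clock: 19.65
ee_pos: [0.5879, 0.2535, 0.0393]
eef_rot: [-3.141, -0.0, 0.009]
wrist_force: [0.3, -0.4, 0.1]
opening: 0.0485
```

Request:
arm_command(steps=[[[0,0,0],0],[[0,0,0],0],[[0,0,0],0],[[0,0,0],0],[[0,0,0],0],[[0,0,0],0]], fingers=0)

```text
clock: 20.25
ee_pos: [0.5881, 0.2536, 0.0391]
eef_rot: [-3.141, -0.0, 0.009]
wrist_force: [0.5, -0.0, 0.1]
opening: 0.0295
```

Request:
arm_command(steps=[[[0,0,15],0],[[0,0,30],0],[[0,0,30],0],[[0,0,40],0],[[0,0,40],0],[[-10,-20,15],0],[[-30,-40,0],0],[[-30,-45,0],0]])

```text
clock: 21.05
ee_pos: [0.5194, 0.1514, 0.2105]
eef_rot: [-3.141, -0.002, 0.01]
wrist_force: [0.1, -1.2, -1.5]
opening: 0.0296
```

Request:
arm_command(steps=[[[-25,-45,0],0],[[-15,-45,0],0],[[-2,-45,-10],0],[[0,-10,-30],0],[[0,0,-40],0],[[0,0,-20],0],[[0,0,0],0]])

```text
clock: 21.75
ee_pos: [0.4777, 0.0079, 0.1077]
eef_rot: [3.141, 0.004, 0.009]
wrist_force: [0.7, -0.1, -0.6]
opening: 0.0292
```

Request:
arm_command(steps=[[[0,-3,-25],0],[[0,0,-20],0],[[0,0,-12],0],[[0,0,-6],0],[[0,0,-3],0],[[0,0,0],0],[[0,0,0],0]])

```text
clock: 22.45
ee_pos: [0.4795, 0.0052, 0.0438]
eef_rot: [-3.142, -0.001, 0.009]
wrist_force: [0.6, -0.1, -0.6]
opening: 0.0292
```

Request:
arm_command(steps=[[[0,0,-2],0],[[0,0,-1],0],[[0,0,0],0]])

```text
clock: 22.75
ee_pos: [0.479, 0.0052, 0.0401]
eef_rot: [3.142, 0.0, 0.009]
wrist_force: [0.6, -0.1, -0.5]
opening: 0.0295
```

Request:
arm_command(steps=[[[-1,0,-2],0],[[0,0,-1],0],[[0,0,-1],0],[[0,0,0],0]])

```text
clock: 23.15
ee_pos: [0.4779, 0.0052, 0.036]
eef_rot: [3.142, 0.0, 0.009]
wrist_force: [-0.8, -0.2, 1.7]
opening: 0.03
```

Request:
arm_command(steps=[[[0,0,0],0],[[0,0,0],0],[[0,0,0],0]], fingers=0.43)

```text
clock: 23.45
ee_pos: [0.478, 0.0052, 0.036]
eef_rot: [3.142, 0.0, 0.009]
wrist_force: [0.2, 0.3, 1.1]
opening: 0.0398
```

Request:
arm_command(steps=[[[0,0,10],0],[[0,0,25],0],[[0,0,35],0],[[0,0,45],0],[[0,20,20],0],[[-5,45,0],0],[[-10,45,0],0],[[-10,45,0],0.05]])

```text
clock: 24.25
ee_pos: [0.4527, 0.1615, 0.1722]
eef_rot: [-3.141, -0.001, 0.058]
wrist_force: [1.5, 0.4, -0.0]
opening: 0.0399
```

Request:
arm_command(steps=[[[-10,45,0],0.05],[[-8,40,0],0],[[0,25,-20],0],[[0,0,-40],0],[[0,0,0],0]], fingers=0.52)

```text
clock: 24.75
ee_pos: [0.4328, 0.2697, 0.1085]
eef_rot: [3.139, 0.005, 0.111]
wrist_force: [-0.1, -0.6, -0.4]
opening: 0.0481
```

```bash
python3 m5.py
```

```text
top 0.59 [315. 235.] [ 0.4785 -0.0496] 0.38
top 0.18 [300. 193.] [ 0.6373 -0.0049] 0.94
scene 0.7 [250. 318.] [0.4304 0.2737] 0.07
scene 0.7 [323. 244.] [0.4776 0.0018] 0.16
scene 0.69 [335. 232.] [ 0.4789 -0.0549] 0.16
scene 0.53 [238. 335.] [0.4071 0.3468] 0.75
[0.4357 0.2697 0.1126]
```

Request:
arm_command(steps=[[[-5,4,-25],0],[[0,0,-20],0],[[0,0,-12],0],[[0,0,-6],0],[[0,0,-4],0],[[0,0,0],0],[[0,0,0],0]])

```text
clock: 25.65
ee_pos: [0.4303, 0.2742, 0.0446]
eef_rot: [-3.141, -0.001, 0.109]
wrist_force: [-0.2, -0.4, 0.3]
opening: 0.0484
```

Request:
arm_command(steps=[[[0,0,-3],0],[[0,0,-1],0],[[0,0,0],0]])

```text
clock: 25.95
ee_pos: [0.43, 0.2742, 0.04]
eef_rot: [3.142, 0.0, 0.109]
wrist_force: [-0.2, 0.6, -0.1]
opening: 0.0482
```

Request:
arm_command(steps=[[[0,0,0],0],[[0,0,0],0],[[0,0,0],0],[[0,0,0],0],[[0,0,0],0],[[0,0,0],0]], fingers=0)

```text
clock: 26.55
ee_pos: [0.43, 0.2742, 0.0401]
eef_rot: [-3.142, 0.0, 0.109]
wrist_force: [-0.0, 0.3, -0.1]
opening: 0.0293
```

Request:
arm_command(steps=[[[0,0,15],0],[[0,0,30],0],[[0,0,30],0],[[0,0,40],0],[[0,-10,20],0],[[10,-30,0],-0.05],[[10,-45,0],-0.05],[[10,-45,0],0]])

```text
clock: 27.35
ee_pos: [0.4601, 0.1432, 0.1754]
eef_rot: [-3.141, -0.001, 0.009]
wrist_force: [0.9, -0.7, 0.4]
opening: 0.0294
```

Request:
arm_command(steps=[[[10,-45,0],0],[[6,-36,-30],0],[[0,0,-30],0],[[0,0,-20],0],[[0,0,0],0],[[0,0,0],0]])

```text
clock: 27.95
ee_pos: [0.4758, 0.0633, 0.0952]
eef_rot: [3.141, 0.001, 0.009]
wrist_force: [0.2, -0.2, -0.7]
opening: 0.0293
```

Request:
arm_command(steps=[[[1,0,-20],0],[[0,0,-18],0],[[0,0,-10],0],[[0,0,-5],0],[[0,0,0],0],[[0,0,0],0]])

```text
clock: 28.55
ee_pos: [0.4773, 0.0633, 0.0427]
eef_rot: [-3.141, -0.001, 0.009]
wrist_force: [0.0, 0.7, 0.2]
opening: 0.0293
```

Request:
arm_command(steps=[[[0,0,-2],0],[[0,0,-1],0],[[0,0,-1],0],[[0,0,0],0]])

```text
clock: 28.95
ee_pos: [0.477, 0.0632, 0.038]
eef_rot: [-3.142, 0.0, 0.009]
wrist_force: [-0.1, 0.2, 0.1]
opening: 0.0297
```

Request:
arm_command(steps=[[[0,0,-1],0],[[0,0,0],0]])

```text
clock: 29.15
ee_pos: [0.4771, 0.0632, 0.037]
eef_rot: [-3.142, -0.0, 0.009]
wrist_force: [0.9, -0.7, 0.2]
opening: 0.0299
```

Request:
arm_command(steps=[[[0,0,0],0],[[0,0,0],0],[[0,0,0],0]], fingers=0.43)

```text
clock: 29.45
ee_pos: [0.477, 0.0632, 0.037]
eef_rot: [3.142, 0.0, 0.009]
wrist_force: [-0.2, 0.1, -0.6]
opening: 0.0398
```

Request:
arm_command(steps=[[[0,0,10],0],[[0,0,25],0],[[0,0,35],0],[[0,0,45],0.14],[[0,0,35],0.14],[[0,20,20],0.14],[[0,20,0],0.14],[[0,20,0],0.14]])

```text
clock: 30.25
ee_pos: [0.4772, 0.1235, 0.2089]
eef_rot: [3.14, -0.002, 0.714]
wrist_force: [1.1, -0.2, 0.5]
opening: 0.0398
```

```bash
cat > m6.py <<'E'
from look import *
S={n:snapshot(n) for n in("scene","top")};L=[]
for nm,l,w0,H in(("far","tray_a",(.592,.288,0),.03),("near","tray_a",(.427,.31,.11),.03),("stack","tray_stack",(.433,-.297,.06),.056)):
    for n in("top","scene"):
        m=near(n,l,proj(n,[*w0[:2],.03])[0],.15,22)
        if m is None: print(nm,n,None);continue
        p,e=fit({n:m},traymodel(H),w0,[.01,.01,.05]);print(nm,n,p,round(e,3))
        if n=="scene": L+=[box(*p,rectpts(.03,.06,H)),box(*p,rectpts(.03,.06,0))]
k=4;o=np.zeros((560,790,3),np.uint8)
a=draw("scene",S["scene"],L,2.4,165,170,328,200);o[:480,:787]=a[:480,:787]
cv2.imwrite("pics/f1.png",o)
E
python3 m6.py; python3 m5.py
```

```text
far top None
far scene [0.5942 0.2865 0.0182] 0.046
near top [0.426  0.3165 0.1082] 0.202
near scene [0.4277 0.3068 0.1122] 0.053
stack top [ 0.4333 -0.2943  0.0584] 0.038
stack scene [ 0.4356 -0.2998  0.095 ] 0.082
top 0.65 [296. 237.] [0.4774 0.0072] 0.13
top 0.57 [393. 253.] [ 0.4474 -0.3369] 0.86
top 0.49 [316. 236.] [ 0.4783 -0.0504] 0.25
top 0.41 [279. 235.] [0.4777 0.0658] 0.22
scene 0.78 [335. 232.] [ 0.4773 -0.0533] 0.16
scene 0.56 [321. 245.] [0.4772 0.003 ] 0.1
scene 0.47 [308. 256.] [0.4784 0.0611] 0.09
[0.477  0.1229 0.207 ]
```

View pics/f1.png

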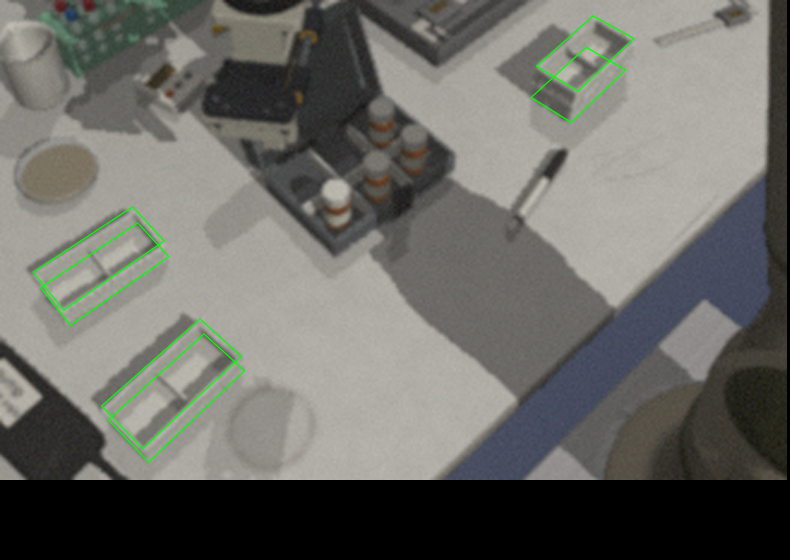

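All three vials stand in the front row beside the packed one; comparing known vial positions, top reads +2.5 mm and scene −1.8 mm in y. Overlays fit both emptied trays and the stack. Now fetch the far tray.

Request:
arm_command(steps=[[[15,25,0],0.145],[[20,30,0],0.145],[[20,30,0],0.145],[[20,30,0],0.145],[[20,30,0],0.145],[[20,21,0],0.14],[[0,0,-40],0],[[0,0,-40],0]], fingers=1)

```text
clock: 31.65
ee_pos: [0.5931, 0.2901, 0.1264]
eef_rot: [3.14, -0.002, 1.574]
wrist_force: [0.4, -0.1, -1.0]
opening: 0.0924
```

Request:
arm_command(steps=[[[0,0,-30],0],[[0,0,-20],0],[[0,0,0],0],[[0,0,0],0]])

```text
clock: 32.05
ee_pos: [0.592, 0.2893, 0.0772]
eef_rot: [-3.141, 0.0, 1.574]
wrist_force: [0.5, 0.4, 0.5]
opening: 0.093
```

Request:
arm_command(steps=[[[0,0,-25],0],[[0,0,-20],0],[[0,0,-12],0],[[0,0,-6],0],[[0,0,-2],0],[[0,0,0],0]])

```text
clock: 32.65
ee_pos: [0.5924, 0.2895, 0.0127]
eef_rot: [3.141, -0.0, 1.574]
wrist_force: [0.1, 0.4, 0.3]
opening: 0.0931
```

Request:
arm_command(steps=[[[0,0,0],0],[[0,0,0],0],[[0,0,0],0],[[0,0,0],0],[[0,0,0],0],[[0,0,0],0]], fingers=0, squeeze=20)

```text
clock: 33.25
ee_pos: [0.5919, 0.2892, 0.0122]
eef_rot: [-3.142, 0.0, 1.574]
wrist_force: [-1.0, -0.2, 2.3]
opening: 0.0595
```

Request:
arm_command(steps=[[[0,0,10],0],[[0,0,25],0],[[0,0,35],0],[[0,0,40],0],[[0,0,45],0],[[-10,-20,40],0],[[-20,-40,0],0],[[-25,-42,0],0]])

```text
clock: 34.05
ee_pos: [0.5372, 0.1871, 0.2089]
eef_rot: [3.138, -0.001, 1.575]
wrist_force: [0.5, -1.0, -1.8]
opening: 0.0599
```

Request:
arm_command(steps=[[[-20,-42,0],0],[[-15,-45,0],0],[[-10,-45,0],0],[[-5,-45,0],0],[[0,-45,0],0.02],[[0,-45,0],0.02],[[0,-45,0],0.02],[[0,-45,0],0]])

```text
clock: 34.85
ee_pos: [0.4867, -0.1717, 0.2078]
eef_rot: [3.141, 0.001, 1.635]
wrist_force: [1.3, 0.3, 0.3]
opening: 0.0598
```

Request:
arm_command(steps=[[[-15,-40,0],0],[[-20,-40,0],0],[[-18,-40,-20],0],[[0,-7,-30],0],[[0,0,-20],0],[[0,0,0],0],[[0,0,0],0]])

```text
clock: 35.55
ee_pos: [0.4343, -0.2964, 0.1377]
eef_rot: [-3.142, -0.0, 1.635]
wrist_force: [0.3, 0.7, -1.1]
opening: 0.0601
```

```bash
cat > m7.py <<'E'
from look import *
import sys
zo=float(sys.argv[1]); s=sense();p=s["ee_pos"];zt=p[2]-zo
S={n:snapshot(n) for n in("scene","top")}
def bm(z,H): return lambda n,q:[boxhull(n,*q,.03,.06,z,z+H)]
for n in("scene","top"):
    m=near(n,"tray_a",proj(n,[*p[:2],zt+.015])[0],.15,15)
    if m is not None: print("held",n,fit({n:m},bm(zt,.03),(p[0],p[1],s["eef_rot"][2]-1.5708),[.01,.01,.05]))
    m=near(n,"tray_stack",proj(n,[.434,-.297,.03])[0],.15,12)
    if m is not None: print("stack",n,fit({n:m},bm(0,.056),(.434,-.297,.065),[.01,.01,.05]))
L=[box(p[0],p[1],s["eef_rot"][2]-1.5708,rectpts(.03,.06,zt+.03)),box(.434,-.297,.065,rectpts(.03,.06,.056)),box(.434,-.297,.065,rectpts(.03,.06,0))]
o=np.zeros((360,770,3),np.uint8)
for i,n in enumerate(("scene","top")):
    c=proj(n,[.434,-.297,.07])[0].astype(int)-[47,45];o[:,i*390:i*390+380]=draw(n,S[n],L,4,*c,95,90)
cv2.imwrite("pics/"+sys.argv[2],o);print(p,s["eef_rot"],s["opening"])
E
python3 m7.py .012 g1.png
```

```text
held scene (array([ 0.4398, -0.3023,  0.1054]), np.float64(0.27266243029438464))
stack scene (array([ 0.4347, -0.2998,  0.0492]), np.float64(0.11755143225517128))
held top (array([ 0.4358, -0.2816,  0.0936]), np.float64(0.6730881117072856))
stack top (array([ 0.4313, -0.2774,  0.0272]), np.float64(0.7977311643835616))
[ 0.4343 -0.2964  0.1377] [-3.1415 -0.0002  1.6346] 0.060082934630708344
```

View pics/g1.png

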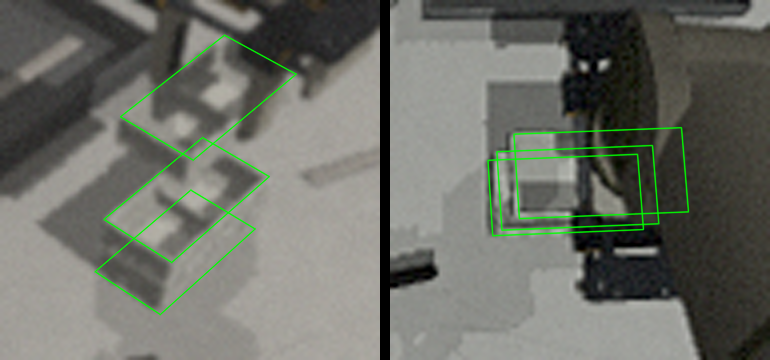

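Held tray and stack outlines both match (left corners at (120,115) and (104,218) in the scene crop). Lower gently.

Request:
arm_command(steps=[[[0,0,-25],0],[[0,0,-20],0],[[0,0,-12],0],[[0,0,-4],0],[[0,0,0],0],[[0,0,0],0]])

```text
clock: 36.45
ee_pos: [0.4344, -0.2969, 0.0767]
eef_rot: [3.141, 0.001, 1.634]
wrist_force: [0.1, 0.0, -0.7]
opening: 0.0599
```

Request:
arm_command(steps=[[[0,0,-2],0],[[0,0,-2],0],[[0,0,-2],0],[[0,0,-1],0],[[0,0,0],0]])

```text
clock: 36.95
ee_pos: [0.434, -0.2968, 0.0689]
eef_rot: [-3.141, -0.0, 1.634]
wrist_force: [-0.7, -0.4, -1.6]
opening: 0.0603
```

Request:
arm_command(steps=[[[0,0,-1],0],[[0,0,-1],0],[[0,0,-1],0],[[0,0,-1],0],[[0,0,0],0]])

```text
clock: 37.45
ee_pos: [0.434, -0.2968, 0.0649]
eef_rot: [-3.141, -0.0, 1.634]
wrist_force: [-0.5, -0.1, -1.6]
opening: 0.0598
```

Request:
arm_command(steps=[[[0,0,-1],0],[[0,0,0],0]])

```text
clock: 37.65
ee_pos: [0.4341, -0.2968, 0.0641]
eef_rot: [3.142, 0.0, 1.634]
wrist_force: [-1.2, -0.4, 1.0]
opening: 0.0599
```

Request:
arm_command(steps=[[[0,0,0],0],[[0,0,0],0],[[0,0,0],0],[[0,0,0],0]], fingers=1)

```text
clock: 38.05
ee_pos: [0.434, -0.2968, 0.0641]
eef_rot: [3.142, 0.0, 1.634]
wrist_force: [-0.1, -0.7, -0.5]
opening: 0.0876
```

Request:
arm_command(steps=[[[0,0,10],0],[[0,0,30],0],[[0,0,40],0],[[0,0,40],0],[[5,30,20],0],[[20,40,0],0],[[20,40,0],0],[[20,45,0],0]])

```text
clock: 38.85
ee_pos: [0.4994, -0.1411, 0.2052]
eef_rot: [3.141, 0.001, 1.632]
wrist_force: [-0.1, -0.3, 0.3]
opening: 0.0931
```

Request:
arm_command(steps=[[[0,45,0],0],[[0,45,0],0],[[0,45,0],0],[[-10,45,0],0],[[-10,45,0],0.01],[[-15,45,0],0.01],[[-20,45,0],0.01],[[-15,45,0],0.01]])

```text
clock: 39.65
ee_pos: [0.4276, 0.2197, 0.2048]
eef_rot: [3.141, 0.0, 1.675]
wrist_force: [0.8, 0.7, -0.2]
opening: 0.0926
```

```bash
cat > m8.py <<'E'
from look import *
S={n:snapshot(n) for n in("scene","top")}
for nm,l,w0,H in(("near","tray_a",(.427,.31,.11),.03),("stack","tray_stack",(.434,-.297,.06),.082)):
    for n in("top","scene"):
        for l in("tray_a","tray_stack"):
            m=near(n,l,proj(n,[*w0[:2],H*.6])[0],.1,16)
            if m is not None: print(nm,n,l,*fit({n:m},traymodel(H),w0,[.01,.01,.05]))
print(sense()["ee_pos"],sense()["eef_rot"])
E
python3 m8.py
```

```text
near scene tray_a [0.4271 0.3071 0.1421] 0.06384618207169857
stack top tray_a [ 0.4375 -0.2965  0.0964] 0.16761754869171752
stack top tray_stack [ 0.4263 -0.2861  0.0576] 0.8463966333508679
stack scene tray_a [ 0.4607 -0.3393  0.0842] 0.3427334981928857
stack scene tray_stack [ 0.4325 -0.2977  0.0989] 0.6727441428902807
[0.4296 0.2168 0.2041] [-3.1415  0.0005  1.6712]
```

Request:
arm_command(steps=[[[0,40,-20],0.015],[[-1,40,-30],0],[[-1,12,-40],0],[[0,0,-40],0],[[0,0,-25],0],[[0,0,-15],0],[[0,0,0],0],[[0,0,0],0]])

```text
clock: 40.95
ee_pos: [0.4273, 0.3098, 0.0342]
eef_rot: [-3.141, 0.0, 1.688]
wrist_force: [-0.5, 0.8, 0.8]
opening: 0.093
```

Request:
arm_command(steps=[[[0,0,-10],0],[[0,0,-8],0],[[0,0,-4],0],[[0,0,0],0]])

```text
clock: 41.35
ee_pos: [0.4268, 0.31, 0.0116]
eef_rot: [-3.141, 0.001, 1.689]
wrist_force: [-0.6, 0.3, 0.3]
opening: 0.093
```

Request:
arm_command(steps=[[[0,0,0],0],[[0,0,0],0],[[0,0,0],0],[[0,0,0],0],[[0,0,0],0],[[0,0,0],0]], fingers=0)

```text
clock: 41.95
ee_pos: [0.427, 0.3102, 0.0122]
eef_rot: [3.141, -0.0, 1.689]
wrist_force: [-0.7, 0.7, 2.4]
opening: 0.0595
```

Request:
arm_command(steps=[[[0,0,10],0],[[0,0,25],0],[[0,0,35],0],[[5,0,45],0],[[5,-10,45],-0.01],[[10,-30,40],-0.02],[[15,-42,0],-0.02],[[15,-42,0],0]])

```text
clock: 42.75
ee_pos: [0.4774, 0.1858, 0.2134]
eef_rot: [3.138, -0.001, 1.639]
wrist_force: [1.4, 0.0, -1.0]
opening: 0.0598
```

Request:
arm_command(steps=[[[15,-45,0],0],[[5,-45,0],0],[[0,-45,0],0],[[0,-45,0],0],[[0,-45,0],0],[[0,-45,0],0],[[0,-45,0],0],[[-5,-45,0],0]])

```text
clock: 43.55
ee_pos: [0.4916, -0.175, 0.212]
eef_rot: [3.141, 0.0, 1.639]
wrist_force: [1.2, -0.1, -1.4]
opening: 0.0601
```

Request:
arm_command(steps=[[[-18,-40,0],0],[[-20,-40,0],0],[[-18,-38,-20],0],[[0,-4,-20],0],[[0,0,-6],0],[[0,0,0],0],[[0,0,0],0]])

```text
clock: 44.25
ee_pos: [0.4367, -0.294, 0.1661]
eef_rot: [3.141, -0.0, 1.641]
wrist_force: [0.4, 0.2, -0.6]
opening: 0.0599
```

```bash
sed -e 's/L=\[box(p/L=[box(.434,-.297,.063,rectpts(.03,.06,.082)),box(p/' m7.py > m9.py; python3 m9.py .012 g2.png
```

```text
held scene (array([ 0.4482, -0.2967,  0.357 ]), np.float64(0.24846687782195565))
stack scene (array([ 0.4313, -0.2947,  0.0504]), np.float64(0.5391596638655463))
held top (array([ 0.4399, -0.2892,  0.1237]), np.float64(0.6558847176696148))
[ 0.4367 -0.294   0.1661] [ 3.1407 -0.      1.641 ] 0.05992063784624338
```

View pics/g2.png

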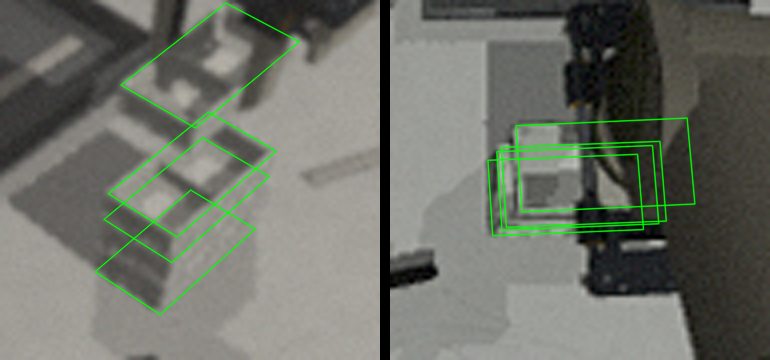

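First tray nests at the expected height (its rim matches the outline, left corner (108,193)); stack unmoved. Lower the second.

Request:
arm_command(steps=[[[-2,-2,-25],0],[[0,0,-20],0],[[0,0,-12],0],[[0,0,-6],0],[[0,0,-4],0],[[0,0,0],0],[[0,0,0],0]])

```text
clock: 45.25
ee_pos: [0.4342, -0.2973, 0.0988]
eef_rot: [3.141, 0.001, 1.639]
wrist_force: [0.0, 0.2, -0.7]
opening: 0.0599
```

Request:
arm_command(steps=[[[-1,0,-2],0],[[0,0,-1],0],[[0,0,0],0]])

```text
clock: 45.55
ee_pos: [0.4327, -0.2973, 0.0954]
eef_rot: [3.142, 0.0, 1.639]
wrist_force: [0.1, 0.5, -0.7]
opening: 0.06
```

Request:
arm_command(steps=[[[1,1,0],0],[[0,0,-1],0],[[0,0,-1],0],[[0,0,-1],0],[[0,0,-1],0],[[0,0,0],0]])

```text
clock: 46.15
ee_pos: [0.4337, -0.2962, 0.0911]
eef_rot: [-3.141, -0.0, 1.639]
wrist_force: [-0.7, 0.6, -1.2]
opening: 0.0595
```

Request:
arm_command(steps=[[[0,0,-1],0],[[0,0,0],0]])

```text
clock: 46.35
ee_pos: [0.4338, -0.2962, 0.0902]
eef_rot: [3.142, 0.0, 1.639]
wrist_force: [-0.2, -0.6, -0.9]
opening: 0.0599
```

Request:
arm_command(steps=[[[0,0,0],0],[[0,0,0],0],[[0,0,0],0],[[0,0,0],0]], fingers=1)

```text
clock: 46.75
ee_pos: [0.4338, -0.2962, 0.0903]
eef_rot: [3.142, 0.0, 1.639]
wrist_force: [0.2, -0.3, -0.1]
opening: 0.0872
```

Request:
arm_command(steps=[[[0,0,10],0],[[0,0,30],0],[[0,0,40],0],[[0,0,40],-0.14],[[10,20,35],-0.145],[[20,35,0],-0.145],[[25,35,0],-0.145],[[25,35,0],-0.145]])

```text
clock: 47.55
ee_pos: [0.5144, -0.1701, 0.2466]
eef_rot: [3.14, -0.0, 0.912]
wrist_force: [0.1, -0.4, 0.3]
opening: 0.093
```

Request:
arm_command(steps=[[[30,35,0],-0.145],[[35,35,0],-0.145],[[35,35,0],-0.145],[[35,35,0],-0.145],[[30,35,0],-0.145],[[5,0,0],-0.145],[[0,0,0],-0.05],[[0,0,0],0]], fingers=0)

```text
clock: 48.35
ee_pos: [0.6837, 0.0046, 0.2456]
eef_rot: [-3.141, 0.0, -0.001]
wrist_force: [0.0, 0.2, -0.7]
opening: 0.0337
```

```bash
cat > m10.py <<'E'
from look import *
S={n:snapshot(n) for n in("scene","top")}
for n in("top","scene"):
    m=near(n,"case",proj(n,[.53,.005,.06])[0],.15,40)
    if m is not None: print("case",n,*fit({n:m},casemodel,[.504,.005,0,1.9],[.01,.01,.05,.1]))
o=np.zeros((380,790,3),np.uint8);o[:360,:380]=draw("scene",S["scene"],[],4,*(proj("scene",[.434,-.297,.06])[0].astype(int)-[47,45]),95,90)
o[:376,386:386+400]=draw("scene",S["scene"],[],4,*(proj("scene",[.55,-.0,.06])[0].astype(int)-[50,47]),100,94)
cv2.imwrite("pics/g3.png",o);print(sense()["ee_pos"],sense()["eef_rot"],sense()["opening"])
E
python3 m10.py
```

```text
case top [ 0.6157  0.1209 -0.7688 -0.6065] 0.8727197915237965
case scene [ 0.504   0.0033 -0.0037  1.9501] 0.14487318764885304
[0.6836 0.0034 0.2457] [-3.1413 -0.0001 -0.0003] 0.017461874608390843
```

View pics/g3.png

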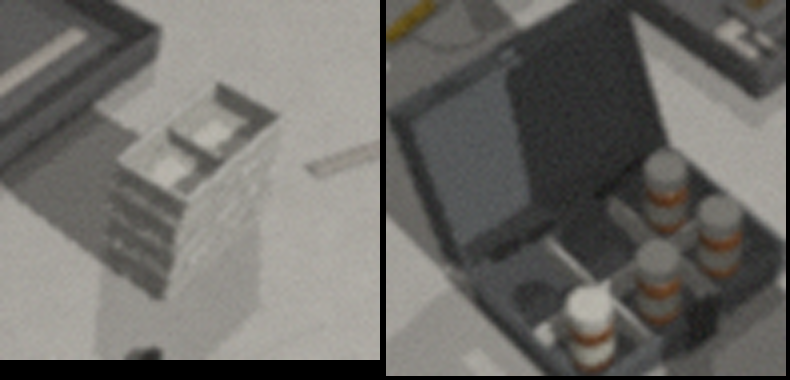

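All four vials stand in the case and the stack of four trays is square. Now descend behind the lid edge and push it over.

Request:
arm_command(steps=[[[0,0,-40],0],[[0,0,-40],0],[[0,0,-30],0],[[0,0,-16],0],[[0,0,0],0],[[-10,0,0],0],[[-10,0,0],0]])

```text
clock: 49.25
ee_pos: [0.664, 0.0038, 0.1209]
eef_rot: [-3.141, -0.002, -0.001]
wrist_force: [0.7, 0.1, 0.2]
opening: 0.0002
```

Request:
arm_command(steps=[[[-10,0,0],0],[[-10,0,0],0],[[-10,0,0],0],[[-10,0,0],0],[[0,0,0],0]])

```text
clock: 49.75
ee_pos: [0.6222, 0.0037, 0.1199]
eef_rot: [3.141, 0.001, -0.001]
wrist_force: [0.2, 0.0, -0.5]
opening: 0.0001
```

Request:
arm_command(steps=[[[-10,0,5],0],[[-10,0,10],0],[[-8,0,4],0],[[-8,0,2],0],[[-8,0,1],0],[[-9,0,1],0]])

```text
clock: 50.35
ee_pos: [0.5703, 0.0038, 0.1424]
eef_rot: [-3.142, -0.0, -0.001]
wrist_force: [2.2, 0.0, -1.4]
opening: 0.0006
```

```bash
sed -i 's/pics\/g3/pics\/g4/; s/1.9\],\[.01/1.2],[.01/' m10.py; python3 m10.py
```

```text
case top [ 0.5638  0.0418  0.554  -1.6492] 0.9172035905060851
case scene [ 0.5049  0.0023 -0.0071  1.1984] 0.18998664187118575
[0.5703 0.0037 0.1421] [ 3.1414  0.0011 -0.0011] 0.0004791139638380457
```

View pics/g4.png

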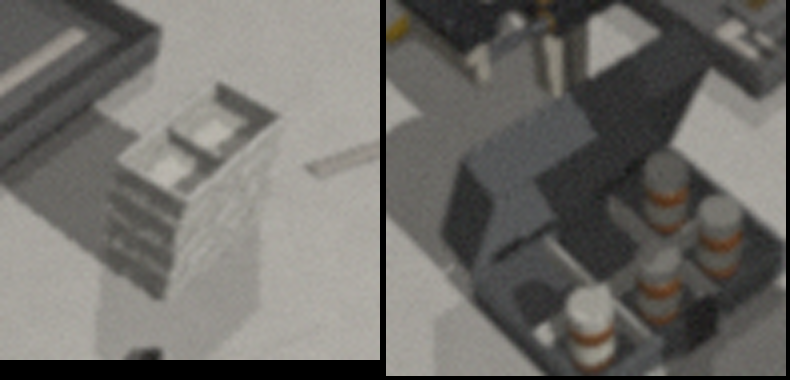

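Lid is at about 1.2 rad with the fingers behind its edge, as planned. Follow the arc down.

Request:
arm_command(steps=[[[-12,0,-1],0],[[-11,0,-2],0],[[-11,0,-3],0],[[-10,0,-5],0],[[-10,0,-5],0],[[-9,0,-6],0],[[-8,0,-8],0],[[-8,0,-8],0]])

```text
clock: 51.35
ee_pos: [0.4906, 0.0037, 0.1037]
eef_rot: [3.141, 0.001, -0.001]
wrist_force: [1.0, 0.3, 0.4]
opening: 0.0007
```

Request:
arm_command(steps=[[[-8,0,-8],0],[[-6,0,-9],0],[[-4,0,-6],0],[[0,0,0],0]])

```text
clock: 51.75
ee_pos: [0.4723, 0.0036, 0.0804]
eef_rot: [3.141, 0.003, -0.001]
wrist_force: [-0.1, -0.5, 0.3]
opening: 0.001
```

Request:
arm_command(steps=[[[-14,0,4],0],[[0,0,-5],0],[[0,0,-4],0],[[0,0,-3],0],[[0,0,-2],0],[[0,0,0],0]])

```text
clock: 52.35
ee_pos: [0.4597, 0.0038, 0.071]
eef_rot: [3.142, 0.0, -0.001]
wrist_force: [0.6, 0.6, -0.1]
opening: 0.0011
```

Request:
arm_command(steps=[[[0,0,-1],0],[[0,0,-1],0],[[0,0,-1],0],[[0,0,0],0]])

```text
clock: 52.75
ee_pos: [0.4602, 0.0038, 0.0683]
eef_rot: [-3.141, -0.001, -0.001]
wrist_force: [-0.3, 0.6, 0.4]
opening: 0.0004
```

Request:
arm_command(steps=[[[0,0,-1],0],[[0,0,-1],0],[[0,0,-1],0],[[0,0,0],0]])

```text
clock: 53.15
ee_pos: [0.4602, 0.0038, 0.0675]
eef_rot: [3.141, -0.003, -0.001]
wrist_force: [-7.5, 0.8, 45.4]
opening: 0.0008
```

Request:
arm_command(steps=[[[0,0,5],0],[[0,0,20],0],[[0,0,40],0],[[0,0,45],0],[[0,0,45],0],[[0,40,20],0],[[0,45,0],0],[[0,45,0],0]])

```text
clock: 53.95
ee_pos: [0.4603, 0.1348, 0.2415]
eef_rot: [-3.141, -0.003, -0.003]
wrist_force: [0.3, 0.2, -0.5]
opening: 0.0003
```

Request:
arm_command(steps=[[[0,45,0],0],[[0,45,0],0],[[0,30,0],0],[[0,0,0],0],[[0,0,0],0]])

```text
clock: 54.45
ee_pos: [0.4595, 0.2538, 0.2399]
eef_rot: [3.141, 0.001, 0.0]
wrist_force: [0.1, 0.1, 0.2]
opening: 0.0005
```

```bash
cat > m11.py <<'E'
from look import *
S={n:snapshot(n) for n in("scene","top")}
for n in("top","scene"):
    m=near(n,"case",proj(n,[.504,.005,.04])[0],.15,40)
    if m is not None: print("case",n,*fit({n:m},casemodel,[.504,.005,0,.03],[.01,.01,.05,.05]))
c=[.504,.004,0];L=[box(*c,rectpts(.061,.09,.068)),box(*c,rectpts(.061,.09,0))]+[box(.434,-.297,.063,rectpts(.03,.06,.108))]+[box(.662,-.311,.034,rectpts(.085,.13,.035))]
o=np.zeros((590,790,3),np.uint8);o[:290,:395]=draw("scene",S["scene"],[],4,275,190,98,72)[:290,:395];o[:288,396:788]=draw("scene",S["scene"],L,4,275,190,98,72)
o[295:295+288,:480]=draw("top",S["top"],L,3,270,150,160,96);o[295:295+288,490:490+300]=draw("top",S["top"],[],3,330,150,100,96)
cv2.imwrite("pics/h1.png",o);print(sense()["ee_pos"],sense()["wrist_force"],sense()["clock"])
E
python3 m11.py
```

```text
case top [ 0.5035  0.0073 -0.0136 -0.0335] 0.035270273610321534
case scene [ 0.5046  0.0022  0.0129 -0.0693] 0.029725201651208177Traceback (most recent call last):
  File "m11.py", line 7, in <module>
    o=np.zeros((590,790,3),np.uint8);o[:290,:395]=draw("scene",S["scene"],[],4,275,190,98,72)[:290,:395];o[:288,396:788]=draw("scene",S["scene"],L,4,275,190,98,72)
                                     ~^^^^^^^^^^^
ValueError: could not broadcast input array from shape (288,392,3) into shape (290,395,3)
```

```bash
sed -i 's/o\[:290,:395\]=draw("scene",S\["scene"\],\[\],4,275,190,98,72)\[:290,:395\]/o[:288,:392]=draw("scene",S["scene"],[],4,275,190,98,72)/' m11.py; python3 m11.py
```

```text
case top [ 0.5036  0.007  -0.0122 -0.0421] 0.03623620638234415
case scene [ 0.5049  0.0023  0.0094 -0.0936] 0.027671905184566414
[0.46   0.2531 0.2404] [-0.184  -0.0354  0.9714] 54.85
```

View pics/h1.png

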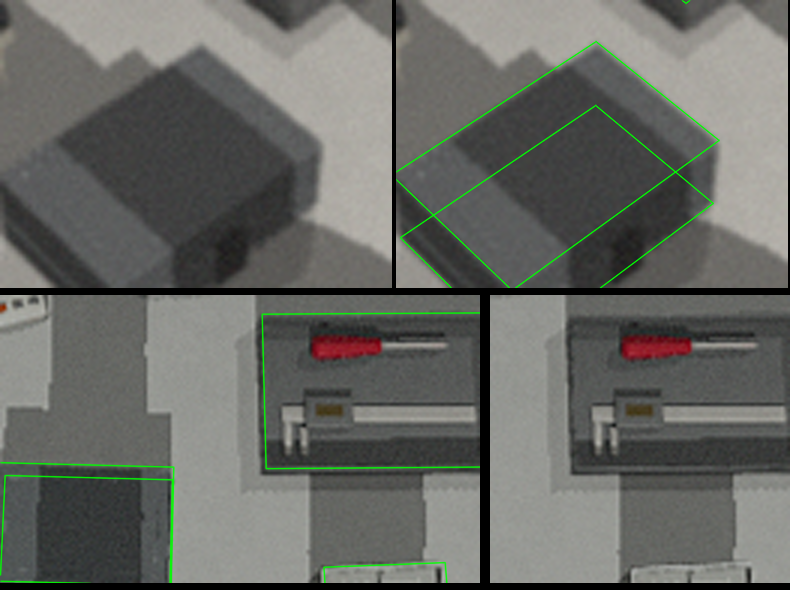

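The lid lies flat and matches the shut outline, and the caliper lies in the tray (lower crop, (330,412)). The arm is clear, so I'm handing in.

```bash
python3 -c "
from bench import *
print(job_done(), sense()['clock'])"
```

```text
the job is handed in; nothing more can be done
the job is handed in; nothing more can be done
```

The job is handed in, at about 55 s on the robot's clock; it reports no verdict.

- **Caliper:** I put the larger caliper in the grey tool tray. The last picture shows it on the floor, clear of the screwdriver.
- **Vials:** I moved all three (two from the far tray, one from the near) into the front-row cells of the case. The vial already packed in the back row was left alone. Before closing the lid, the pictures showed all four upright, and measured positions matched where I released them.
- **Trays:** Both emptied trays went on the stack without resistance and released at the expected heights. A picture showed four trays stacked squarely, but I did not look at the whole stack again after closing the lid; the last picture shows only part of its top.
- **Lid:** I swung it over and pressed it down. A final push held 45 N with the fingertips at 67.5 mm, against a shut top of 68 mm. The catch click itself did not show in the force readings.

**Check that disagreed:** the last fit to the pictures gave impossible lid angles below zero (−0.04 and −0.09 rad). It is too coarse to prove the angle is under 0.025 rad. I relied on the push-down height and on the shut outline matching the picture.

The two cameras also differed by about 4–5 mm in y. I corrected for this using vials whose positions were known from the arm.

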